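Open the tile tray of an interlocked sample box

ROBOT

A 6-joint arm with a two-finger parallel gripper is mounted at the origin on the work surface; the furniture and walls round the work are solid. World frame = base frame: x ahead of the robot, y to its left, z up, the work surface at z = 0. Lengths are in m, angles in rad, forces in N, time in s.
With the tool pointing down it reaches from about 0.35 to 0.85 m from the base axis. Payload 8.1 kg.
Tool frame: the origin (TCP) lies at the very end of the fingers, on their centre line; the grasp point (between the pads) lies 19 mm behind it; z points along the fingers, y is the direction in which the jaws open and shut (so a half turn about z gives the same grasp; the last joint's range is limited). The gripper opens to 93 mm and grips with 3 to 60 N. Pads are 15 mm wide; open, the fingers measure 128 mm over their backs; the gripper's body (75 mm by 188 mm) begins 65 mm behind the grasp point.
Start: joints at [1.073, 0.13, 1.488, -0, 1.523, -0.085], TCP at [0.241, 0.55, 0.219] pointing down, gripper open.
Joint ranges: [-2.96, 2.96], [-0.89, 2.26], [0.02, 2.5], [-1.34, 4.48], [0, 2.73], [-2.66, 2.66]. Speed limits (rad/s): [2.39, 2.39, 2.79, 3.14, 3.14, 3.14].

INTERFACE

Orientations are given as a rotation vector (axis times angle).
In Python, from plant import read_state, read_camera, close_job gives the robot as it stands.
- The arm moves only by the tool jog_arm, never from a script. Its argument "motion" is one flat list of numbers, 7 for each row, row after row: the opening, from 0 (shut) to 1 (fully open), then the shift along the tool's x, y, z scaled (see below), then the turn, a rotation vector about the tool's x, y, z scaled (see below). A call has 1 to 8 rows; each row is the pose to reach, as a shift and turn from the pose measured when the call began, along the tool's axes at that moment; what a row does not reach only later rows make up. The controller multiplies each number of a shift by 0.5 m and each number of a turn by 90 degrees. A row lasts 1/10 s, in which the tool goes at most 50 mm and 8.59 degrees, less where a joint would pass 70% of its speed; a pose out of reach is approached as far as the arm can. A call with a number of a shift or a turn outside -1 to 1 is refused whole. A call with a gripper value outside its range is refused whole. The fingers move at their own pace and stop on an object; "grip_force" is the grip in N (left out, the last holds). Time passes only in rows, so rows that repeat a pose let the fingers close. It gives the time, the measured TCP pose, the force and the opening at its end, in the units of the state.
- read_state(): the state, without advancing time (a new reading comes with each control period).
- read_camera(name): name is "scene" or "top"; returns a dict with "frame" (480x640x3 uint8, red, green, blue), "vertical_fov" (degrees; the focal length in pixels is half the picture's height over the tangent of half this angle, whatever the lens; pixels are square), "cx", "cy" (the principal point, pixels), "world_from_camera" (4x4, takes a point from camera to world coordinates). Camera axes: x right, y down, z forward; pixel columns grow to the right and rows downward; lengths in m; the calibration is good to about 2 mm. A picture is of the moment at which its call begins. There is no depth.
- close_job(): hands the job in, once; it reports no verdict.
The state is a dict: "t": time; "q": joint angles; "dq": joint speeds; "joint_torque": joint torques, N m; "tool_pos": TCP position; "orientation": TCP orientation; "force": force on the tool from outside, world axes, zero at the start; "wrist_torque": the same for the moment, N m; "opening": finger opening in m.
Only numpy, scipy, OpenCV 4.12 (cv2) and the standard library are available. Lean on these libraries where they do the work, as an engineer would, in place of code of your own. Each camera call takes 0.05 s, during which the arm holds its last target.

TASK

Get out the tray with the three test tiles: under the clear cover of the wooden sample box, one tray holds the tiles and the other a wooden rib. Slide the squat glaze jar along the bench, upright, until it is out of that tray's way, push the steel latch bar sideways by its tab, all the way over towards the other tray, then hook a fingertip behind the raised lip of the tile tray and draw it out to its stop. Nothing is to be picked up; the tray must not be drawn while the latch still holds it nor run into the jar, and the other tray and everything else stay as they are.

Things in the scene. Friction and masses are not known exactly. Their poses are not given: they have to be found in the camera images.
- sample_box: Fixed plywood box, 165 (x) x 260 mm (y); origin: centre of its underside, on the bench; -x its front, +y its left seen from the robot. Flat clear cover, top 49 mm high, over x -82 to 82 mm. Two trays, centred at y = +64 (left) and -64 mm (right), slide out along -x. Tray fronts: boards 108 mm wide (y), 4 to 48 mm above the bench, outer face at x = -94 mm shut, -194 mm fully out.
- tray_left (a joint): Travel of the left tray (the one at +y of the box), m: 0 shut, 0.100 out at its stop; it stays where it is left; 1 to 2 N moves it slowly. It is blocked after about 2 mm while the latch bar stands in front of it.
- tray_right (a joint): Travel of the right tray (the one at -y of the box), same values.
- lip_left (a point): On the left tray, moves with it: middle of the back face (facing box +x, where a fingertip hooks) of its pull lip, a wooden strip on the tray front's top edge, 62 mm long (y), 10 mm thick. From this point the face runs 10 mm up (top 71 mm above the bench) and 12 mm down to the cover (49 mm high), which lies free behind it, so a fingertip can come down there from above. Axes as the box's.
- lip_right (a point): The same point on the right tray's pull lip.
- latch_bar (a joint): Position of the latch bar, m, + towards the box's +y: from -0.032 to +0.032 (stops). Near 0 it blocks both trays; below -0.026 the left tray is free, above +0.026 the right tray is free, and the other one stays blocked. It stays where it is left; about 1 to 2 N moves it.
- latch_tab (a point): Centre of the latch bar's upright steel tab, moves with the bar: 24 mm (x) x 10 mm (y), 44 to 70 mm above the bench, in front of the tray fronts (x = -108 mm in the box's frame). The bar under it is 68 mm long (y), 32 to 44 mm above the bench. Axes as the box's; either 10 mm-apart side face is free for a fingertip.
- tile_mid: Middle one of the three glazed test tiles (60 x 41 x 14 mm) that lie in a row along x in one tray; origin at the centre of its underside, 17 mm above the bench; its y in the box's frame tells which tray holds the tiles.
- tile_near: The tile nearest the tray's front (59 x 43 x 12 mm), origin at the centre of its underside.
- tile_far: The tile nearest the tray's back (53 x 41 x 12 mm), origin at the centre of its underside.
- rib: Flat wooden rib, 100 x 40 x 8 mm, lying in the other tray.
- glaze_jar: Squat upright screw-capped glaze jar, 53 mm across, 61 mm high, 0.1 to 0.3 kg, loose on the bench in front of the tile tray; origin: centre of its underside. It is out of the way when its centre is over 81 mm left or right of the tile tray's centre line (along the box's y), or nearer the robot than x = -232 mm in the box's frame.
- small_pot: Round stoneware pot, 64 mm across, 59 mm high, standing right of the box; origin at the centre of its underside. To be left alone.
- stick: Boxwood modelling stick, 170 x 13 x 8 mm, lying across the rear half of the clear cover; origin at the centre of its underside. To be left alone.
Mind the look-alikes: they are no part of the job. What is shaped like the glaze_jar but turquoise or yellow is not meant.

How it is judged:
On the way, in this order (a step that is already met when the one before it is completed fails the run):
1. the glaze jar is out of the tile tray's way and the latch bar is pushed over to the other tray's side, the tile tray still shut (((y of tile_mid in the frame of sample_box above 0 m and (y of glaze_jar in the frame of sample_box above 0.143 m or y of glaze_jar in the frame of sample_box below -0.015 m or x of glaze_jar in the frame of sample_box below -0.231 m) and value of joint latch_bar below -0.026 m and value of joint tray_left below 0.01 m) or (y of tile_mid in the frame of sample_box below 0 m and (y of glaze_jar in the frame of sample_box above 0.015 m or y of glaze_jar in the frame of sample_box below -0.143 m or x of glaze_jar in the frame of sample_box below -0.231 m) and value of joint latch_bar above 0.026 m and value of joint tray_right below 0.01 m)) and height (world z) of glaze_jar below 0.006 m and angle between glaze_jar's own z axis and vertical below 0.1 rad), for 0.2 s.
2. the tile tray is drawn out to its stop (((y of tile_mid in the frame of sample_box above 0 m and value of joint tray_left above 0.093 m) or (y of tile_mid in the frame of sample_box below 0 m and value of joint tray_right above 0.093 m))), for 0.2 s.
At the end, for the whole second after the job is handed in: Tile tray out over 93 of 100 mm, other tray under 6 mm; latch bar over 26 mm from the middle, on the other tray's side; the three tiles lie in their tray; the jar stands upright and at rest on the bench, out of the tray's path (((y of tile_mid in the frame of sample_box above 0 m and (y of glaze_jar in the frame of sample_box above 0.143 m or y of glaze_jar in the frame of sample_box below -0.015 m or x of glaze_jar in the frame of sample_box below -0.231 m) and value of joint latch_bar below -0.026 m and value of joint tray_left above 0.093 m and value of joint tray_right below 0.006 m) or (y of tile_mid in the frame of sample_box below 0 m and (y of glaze_jar in the frame of sample_box above 0.015 m or y of glaze_jar in the frame of sample_box below -0.143 m or x of glaze_jar in the frame of sample_box below -0.231 m) and value of joint latch_bar above 0.026 m and value of joint tray_right above 0.093 m and value of joint tray_left below 0.006 m)) and height (world z) of glaze_jar below 0.006 m and angle between glaze_jar's own z axis and vertical below 0.1 rad and z of each of tile_near, tile_mid, tile_far in the frame of sample_box below 0.022 m and linear speed of glaze_jar below 0.02 m/s); the robot touches nothing.
It fails at once if the jar was lifted or tipped over, or a tile taken out of its tray (height (world z) of glaze_jar above 0.015 m or angle between glaze_jar's own z axis and vertical above 0.5 rad or z of any of tile_near, tile_mid, tile_far in the frame of sample_box above 0.04 m).
It fails at once if the tile tray was drawn against the latch (contact force between any of tray_left, tray_right and latch_bar above 8 N).
It fails at once if the tray ran into the jar (contact force between any of tray_left, tray_right and glaze_jar above 1 N).
It fails at once if the other tray was opened ((y of tile_mid in the frame of sample_box above 0 m and value of joint tray_right above 0.012 m) or (y of tile_mid in the frame of sample_box below 0 m and value of joint tray_left above 0.012 m)).
It fails at once if the small pot or the modelling stick was disturbed (distance of any of small_pot, stick from where it was at the start of the episode above 0.025 m).
It also fails if it takes over 45 s, if anything falls off the work surface, if the arm or the gripper's body presses on something with over 40 N, if the wrist force passes 120 N, or if a joint passes its speed limit or range.

## Working session

There is one attempt and no reset: what is moved stays moved. The work goes in short steps, Python scripts to look and compute and a tool call to move; the robot and the scene stay as the last step left them, time stands still between calls to the robot, and variables do not carry over. Pictures are saved under pics/ and viewed, and the job is handed in when it is done.

Besides the shell and the picture viewer there is one more tool, called as name(argument=value, ...), one argument or row to a line, values as JSON. jog_arm: Moves the arm, as the interface text tells. Its arguments: {"type":"object","properties":{"motion":{"type":"array","items":{"type":"number"}},"grip_force":{"type":"number"}},"required":["motion"]}

```bash
mkdir -p pics; ls; cat > h.py <<'E'
import numpy as np,cv2
from plant import read_state,read_camera,close_job
from scipy.spatial.transform import Rotation as R
def snap(n,f):
    c=read_camera(n); cv2.imwrite('pics/'+f+'.png',c['frame'][:,:,::-1]); np.savez('pics/'+f+'.npz',T=c['world_from_camera'],k=[c['vertical_fov'],c['cx'],c['cy']],frame=c['frame']); return c
def pix(f,u,v,z):
    d=np.load('pics/'+f+'.npz');T=d['T'];fov,cx,cy=d['k'];F=240/np.tan(np.radians(fov)/2)
    r=T[:3,:3]@np.array([(u-cx)/F,(v-cy)/F,1]);o=T[:3,3];return o+r*(z-o[2])/r[2]
def proj(f,p):
    d=np.load('pics/'+f+'.npz');T=d['T'];fov,cx,cy=d['k'];F=240/np.tan(np.radians(fov)/2)
    q=T[:3,:3].T@(np.array(p)-T[:3,3]);return q[0]/q[2]*F+cx,q[1]/q[2]*F+cy
def crop(f,x0,y0,x1,y1,s,o):
    d=np.load('pics/'+f+'.npz')['frame'][y0:y1,x0:x1,::-1]
    cv2.imwrite('pics/'+o+'.png',cv2.resize(d,None,fx=s,fy=s,interpolation=cv2.INTER_CUBIC))
E
python3 - <<'E'
from h import *
for n in('scene','top'):
    c=snap(n,n+'0');print(c['vertical_fov'],c['cx'],c['cy'],c['world_from_camera'].round(3))
s=read_state();print(s);print(R.from_rotvec(s['orientation']).as_matrix().round(3))
E
```

```text
pics
52.84469390346999 317.198362835204 238.99873976283862 [[-0.731 -0.445  0.518  0.091]
 [-0.683  0.478 -0.553  0.151]
 [-0.001 -0.758 -0.653  0.621]
 [ 0.     0.     0.     1.   ]]
48.24494822380102 320.1605810385758 241.89340058416607 [[-0.032 -0.98   0.199  0.376]
 [-0.999  0.032 -0.004 -0.299]
 [-0.003 -0.199 -0.98   0.92 ]
 [ 0.     0.     0.     1.   ]]
{'t': 0.1, 'q': array([ 1.07259878e+00,  1.31068462e-01,  1.48911229e+00, -1.85375303e-05,
        1.52298928e+00, -8.53726600e-02]), 'dq': array([-0.00087938, -0.0005142 , -0.00312567, -0.00090732, -0.00141649,
        0.00054872]), 'joint_torque': array([ 1.65008173e-04, -5.61344218e+01, -4.93096840e+01,  7.69261038e-02,
        2.91814841e-02, -9.02441889e-05]), 'tool_pos': array([0.24045875, 0.54918223, 0.2177345 ]), 'orientation': array([-6.43777926e-01, -3.07447708e+00,  2.38104060e-03]), 'force': array([ 0.15515083, -0.39709012, -0.19415009]), 'wrist_torque': array([0.01017587, 0.01631139, 0.00180043]), 'opening': 0.0932083650954504}
[[-0.916  0.401 -0.001]
 [ 0.401  0.916 -0.001]
 [ 0.    -0.002 -1.   ]]
```

View pics/scene0.png

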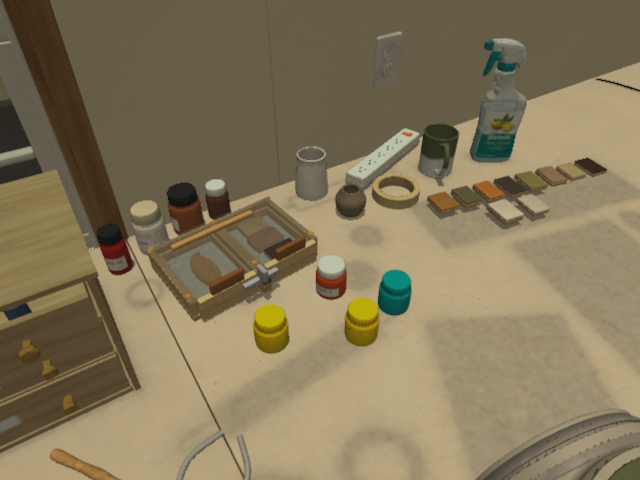

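View pics/top0.png

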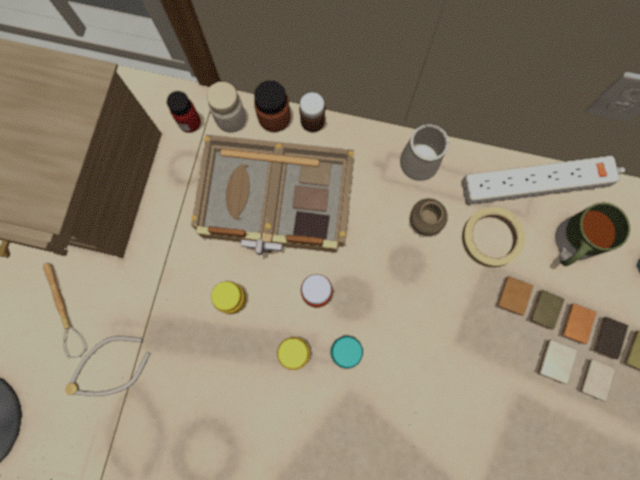

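The scene shows three tiles in the right tray (top 312,172 / 310,197 / 311,224) and the rib in the left one (238,190). What could be taken for the jar:
- red with a white cap, (316,290)
- yellow, (228,297)
- yellow, (294,353)
- turquoise, (347,352)

I choose the red/white one, which stands in front of the tile tray.

```bash
python3 - <<'E'
from h import *
crop('top0',180,125,380,325,4,'c1')
crop('scene0',140,190,420,360,2.8,'c2')
E
```

```text
(no output)
```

View pics/c1.png

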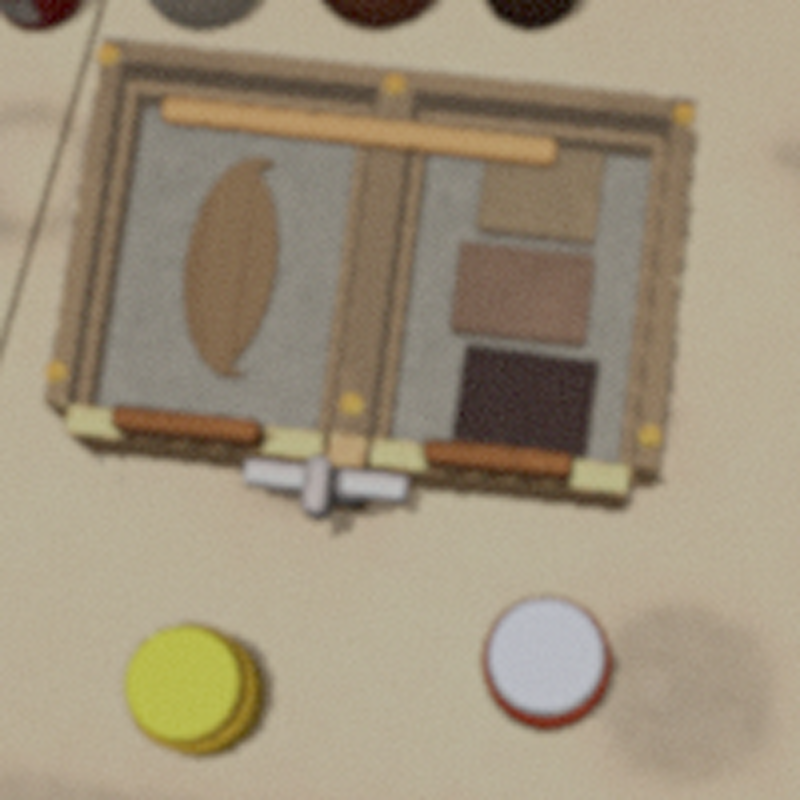

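View pics/c2.png

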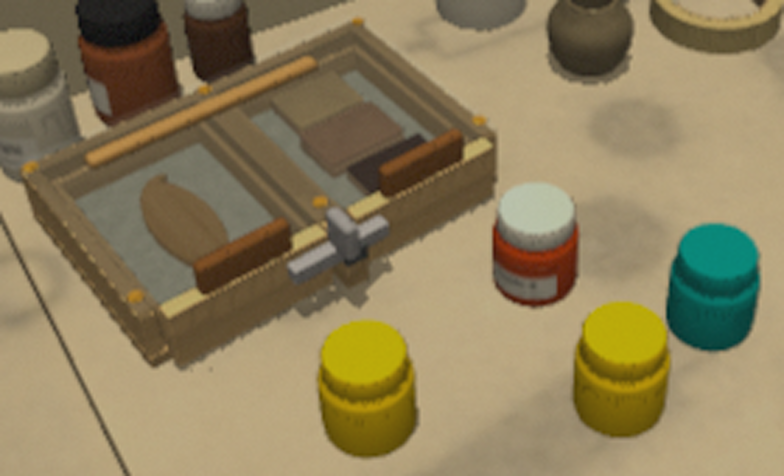

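```bash
python3 - <<'E'
from h import *
def P(u,v,z): return pix('top0',180+u/4,125+v/4,z)
pts={(-82.5,130):(105,43,.049),(-1,0):(0,0,0)}
obs=[((.0825,.130),(105,43),.049),((.0825,-.130),(695,102),.049),
((-.094,.118),(65,430),.048),((-.094,-.118),(630,490),.048),
((-.084,.064+.031),(116,411),.071),((-.084,.064-.031),(258,424),.071),((-.084,-.064+.031),(428,443),.071),((-.084,-.064-.031),(574,455),.071)]
A=np.array([o[0] for o in obs]);B=np.array([P(*o[1],o[2])[:2] for o in obs])
a=A.mean(0);b=B.mean(0);H=(A-a).T@(B-b);th=np.arctan2(H[0,1]-H[1,0],H[0,0]+H[1,1])
Rm=np.array([[np.cos(th),-np.sin(th)],[np.sin(th),np.cos(th)]]);t=b-Rm@a
print('th',np.degrees(th),'t',t);print((A@Rm.T+t-B).round(4)*1000)
for n,p in dict(tabtop=(317,486,.07),barL=(245,475,.044),barR=(408,488,.044),jarcap=(547,655,.061),jl=(487,655,.061),jr=(607,655,.061),tile_mid=(525,295,.031),yel1=(184,684,.061)).items():
    w=P(*p);print(n,w.round(4),(Rm.T@(w[:2]-t)).round(4))
for n,(u,v) in dict(yel2=(294,353),turq=(347,352),pot=(429,214)).items():
    w=pix('top0',u,v,.06);print(n,w.round(4),(Rm.T@(w[:2]-t)).round(4))
# scene check
for n,p in dict(tab=(-.108,0),liprightbacktop=(-.084,-.064)).items():
    q=Rm@np.array(p)+t;print(n,proj('scene0',[*q,.07]))
np.savez('box.npz',R=Rm,t=t)
E
```

```text
th -7.990898378204591 t [ 0.64882025 -0.22625258]
[[ 2.5  2.1]
 [ 1.7 -1.7]
 [-3.2 -0.3]
 [-3.   0.4]
 [ 1.5  1.5]
 [ 0.1 -2.2]
 [ 1.1  1.3]
 [-0.7 -1.1]]
tabtop [ 0.5439 -0.2033  0.07  ] [-0.1071  0.0081]
barL [ 0.5546 -0.1704  0.044 ] [-0.101   0.0422]
barR [ 0.5469 -0.2383  0.044 ] [-0.0992 -0.0261]
jarcap [ 0.4735 -0.2941  0.061 ] [-0.1642 -0.0915]
jl [ 0.4742 -0.27    0.061 ] [-0.1668 -0.0676]
jr [ 0.4727 -0.3182  0.061 ] [-0.1616 -0.1155]
tile_mid [ 0.6324 -0.2892  0.031 ] [-0.0075 -0.0646]
yel1 [ 0.4665 -0.1482  0.061 ] [-0.1914  0.0519]
yel2 [ 0.3735 -0.2552  0.06  ] [-0.2686 -0.067 ]
turq [ 0.3724 -0.3385  0.06  ] [-0.2581 -0.1496]
pot [ 0.5916 -0.4834  0.06  ] [-0.021  -0.2626]
tab (np.float64(267.33194371277125), np.float64(265.950869571563))
liprightbacktop (np.float64(289.967388571926), np.float64(242.34561490059332))
```

```bash
python3 - <<'E'
from h import *
print('cab bottom near corner',[pix('top0',128,255,z).round(3) for z in(0,.1,.2,.3)],'scene',pix('scene0',137,388,0).round(3))
for z in(0,.1,.2,.3):print(z,pix('top0',62,245,z).round(3),pix('top0',117,62,z).round(3),pix('scene0',95,275,z).round(3),pix('scene0',0,310,z).round(3))
d=np.load('box.npz');Rm,t=d['R'],d['t']
s=read_state();T=R.from_rotvec(s['orientation']).as_matrix()
for n,p in dict(jarstart=(-.164,-.03,.2)).items():
    w=np.r_[Rm@p[:2]+t,p[2]];print(n,w,T.T@(w-s['tool_pos'])/.5)
w=np.array([.38,.2,.25]);print(T.T@(w-s['tool_pos'])/.5)
w=np.array([.30,.35,.25]);print(T.T@(w-s['tool_pos'])/.5)
E
```

```text
cab bottom near corner [array([0.55 , 0.034, 0.   ]), array([ 0.531, -0.002,  0.1  ]), array([ 0.512, -0.039,  0.2  ]), array([ 0.493, -0.075,  0.3  ])] scene [0.549 0.045 0.   ]
0 [0.572 0.15  0.   ] [0.92  0.069 0.   ] [ 0.811 -0.028  0.   ] [0.85  0.123 0.   ]
0.1 [0.55  0.101 0.1  ] [0.861 0.029 0.1  ] [0.695 0.001 0.1  ] [0.728 0.127 0.1  ]
0.2 [0.529 0.053 0.2  ] [ 0.802 -0.011  0.2  ] [0.579 0.03  0.2  ] [0.606 0.132 0.2  ]
0.3 [0.508 0.004 0.3  ] [ 0.743 -0.051  0.3  ] [0.463 0.058 0.3  ] [0.483 0.136 0.3  ]
jarstart [ 0.48224219 -0.23316269  0.2       ] [-1.07069731 -1.23917946  0.03729428]
[-0.53581196 -0.52782958 -0.06376288]
[-0.268894   -0.31722399 -0.06406323]
```

```bash
cat >> h.py <<'E'
def go(*ws,wd=False):
    d=np.load('box.npz');Rm,t=d['R'],d['t'];s=read_state();T=R.from_rotvec(s['orientation']).as_matrix()
    yb=np.array([-Rm[1,0],Rm[0,0],0]) ; yb=np.r_[Rm@[0,1],0]
    Td=np.c_[np.cross(yb,[0,0,-1]),yb,[0,0,-1]]
    rv=R.from_matrix(T.T@Td).as_rotvec()/(np.pi/2)
    p=s['tool_pos'];print('t',s['t'],'tcp',p.round(4),'box',(Rm.T@(p[:2]-t)).round(4),'F',s['force'].round(1),'turn',rv.round(3))
    for w in ws:
        w=np.array(w);q=w if wd else np.r_[Rm@w[:2]+t,w[2]]
        print(w,'->',(T.T@(q-p)/.5).round(3))
E
python3 -c "
from h import *
go((.33,.28,.25),wd=True)"
```

```text
t 0.1 tcp [0.2405 0.5492 0.2177] box [-0.5122  0.7111] F [ 0.2 -0.4 -0.2] turn [-0.001 -0.    -0.174]
[0.33 0.28 0.25] -> [-0.38  -0.421 -0.064]
```

jog_arm(
  motion=[0,-0.38,-0.42,-0.064,0,0,-0.174,0,-0.38,-0.42,-0.064,0,0,-0.174,0,-0.38,-0.42,-0.064,0,0,-0.174,0,-0.38,-0.42,-0.064,0,0,-0.174,0,-0.38,-0.42,-0.064,0,0,-0.174,0,-0.38,-0.42,-0.064,0,0,-0.174,0,-0.38,-0.42,-0.064,0,0,-0.174,0,-0.38,-0.42,-0.064,0,0,-0.174],
)

```text
t: 0.9
tool_pos: [0.3305, 0.2802, 0.25]
orientation: [-0.222, -3.133, 0.001]
force: [-0.1, 1.4, -0.2]
opening: 0.0334
```

```bash
python3 -c "
from h import *
go((.41,-.05,.22),wd=True)"
```

```text
t 0.9 tcp [0.3305 0.2802 0.25  ] box [-0.3856  0.4572] F [-0.1  1.4 -0.2] turn [-0.001 -0.    -0.001]
[ 0.41 -0.05  0.22] -> [-0.251 -0.631  0.061]
```

jog_arm(
  motion=[0,-0.25,-0.63,0.06,0,0,0,0,-0.25,-0.63,0.06,0,0,0,0,-0.25,-0.63,0.06,0,0,0,0,-0.25,-0.63,0.06,0,0,0,0,-0.25,-0.63,0.06,0,0,0,0,-0.25,-0.63,0.06,0,0,0,0,-0.25,-0.63,0.06,0,0,0,0,-0.25,-0.63,0.06,0,0,0],
)

```text
t: 1.7
tool_pos: [0.41, -0.0524, 0.2191]
orientation: [-0.228, -3.131, 0.003]
force: [0.1, 0.2, 0.5]
opening: 0.0004
```

```bash
python3 -c "
from h import *
go((-.164,-.03,.12))"
```

```text
t 1.7 tcp [ 0.41   -0.0524  0.2191] box [-0.2606  0.139 ] F [0.1 0.2 0.5] turn [-0.001 -0.002 -0.004]
[-0.164 -0.03   0.12 ] -> [-0.196 -0.336  0.198]
```

jog_arm(
  motion=[0,-0.196,-0.336,0.198,0,0,-0.004,0,-0.196,-0.336,0.198,0,0,-0.004,0,-0.196,-0.336,0.198,0,0,-0.004,0,-0.196,-0.336,0.198,0,0,-0.004,0,-0.196,-0.336,0.198,0,0,-0.004,0,-0.196,-0.336,0.198,0,0,-0.004],
)

```text
t: 2.3
tool_pos: [0.4823, -0.2325, 0.1172]
orientation: [-0.219, -3.127, -0.001]
force: [-0.8, 0.5, -0.2]
opening: 0.0005
```

```bash
python3 -c "
from h import *
go((-.164,-.03,.018),(-.164,-.12,.018))
snap('scene','s1')
s=read_state()
print(proj('s1',s['tool_pos']))
crop('s1',140,150,420,360,2.8,'c3')"
```

```text
t 2.3 tcp [ 0.4823 -0.2325  0.1172] box [-0.1641 -0.0294] F [-0.8  0.5 -0.2] turn [ 0.    -0.004 -0.   ]
[-0.164 -0.03   0.018] -> [-0.001 -0.001  0.198]
[-0.164 -0.12   0.018] -> [-0.001 -0.181  0.198]
(np.float64(301.1303465262162), np.float64(254.8099959777818))
```

View pics/c3.png

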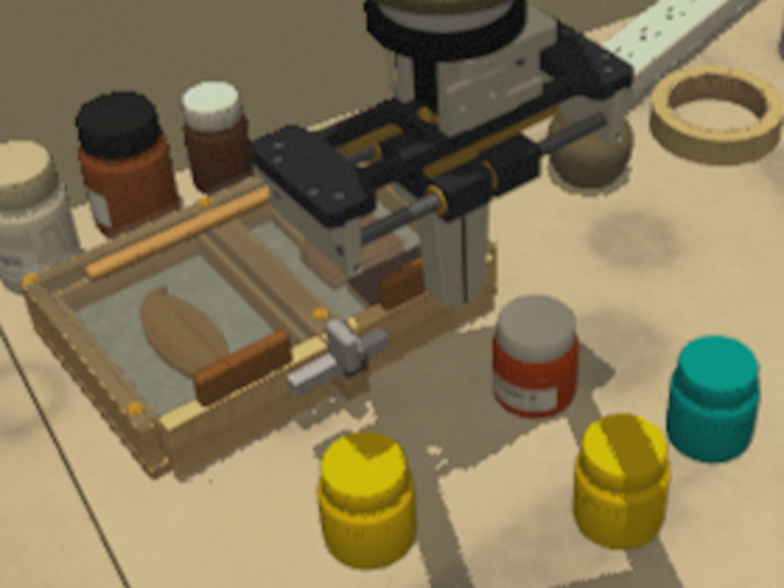

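The picture shows the closed fingertips at crop (462,300), that is (305,257) in the full frame. The TCP projects to (301,255), so the calibration holds. The red jar is clear to the right at crop (535,355). Descending next to it.

jog_arm(
  motion=[0,-0.001,0,0.1,0,0,0,0,-0.001,0,0.17,0,0,0,0,-0.001,0,0.196,0,0,0,0,-0.001,0,0.196,0,0,0,0,-0.001,-0.012,0.196,0,0,0,0,-0.001,-0.024,0.196,0,0,0,0,-0.001,-0.036,0.196,0,0,0,0,-0.001,-0.048,0.196,0,0,0],
)

```text
t: 3.15
tool_pos: [0.4799, -0.2564, 0.022]
orientation: [-0.219, -3.131, 0.0]
force: [0.4, 2.2, 1.9]
opening: 0.0005
```

```bash
python3 -c "
from h import *
go((-.164,-.08,.018),(-.164,-.122,.018))
snap('scene','s2')
crop('s2',140,150,420,360,2.8,'c4')"
```

```text
t 3.15 tcp [ 0.4799 -0.2564  0.022 ] box [-0.1631 -0.0533] F [0.4 2.2 1.9] turn [-0.    -0.002 -0.   ]
[-0.164 -0.08   0.018] -> [ 0.002 -0.053  0.008]
[-0.164 -0.122  0.018] -> [ 0.002 -0.137  0.008]
```

View pics/c4.png

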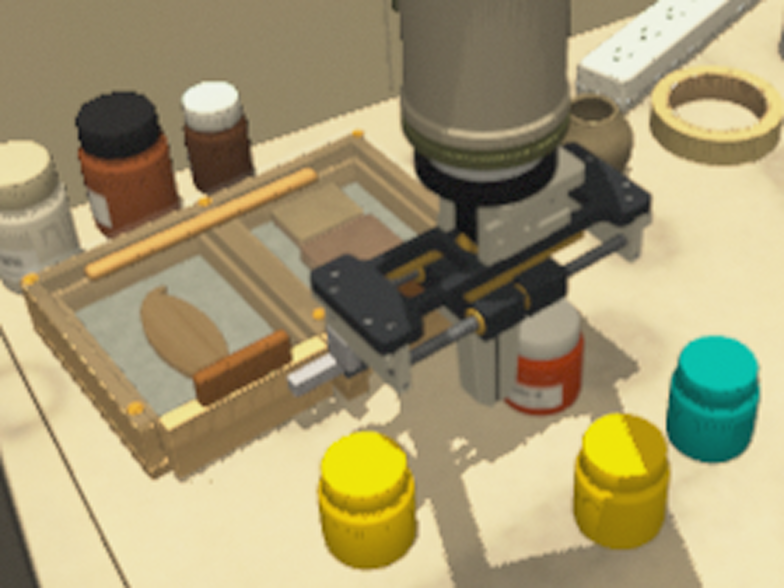

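Fingers (crop 480,380) are at the jar's left side, and the jar is upright at crop (545,360). Pushing on slowly.

jog_arm(
  motion=[0,0.001,-0.018,0.006,0,0,0,0,0.001,-0.036,0.006,0,0,0,0,0.001,-0.054,0.006,0,0,0,0,0.001,-0.072,0.006,0,0,0,0,0.001,-0.09,0.006,0,0,0,0,0.001,-0.108,0.006,0,0,0,0,0.001,-0.126,0.006,0,0,0,0,0.001,-0.14,0.006,0,0,0],
)

```text
t: 4.0
tool_pos: [0.4691, -0.3272, 0.0187]
orientation: [-0.22, -3.13, 0.001]
force: [0.2, 1.7, 0.5]
opening: 0.0003
```

```bash
python3 -c "
from h import *
go((-.164,-.11,.018),(-.164,-.11,.1))
snap('top','t3')
crop('t3',180,125,440,325,3,'c5')"
```

```text
t 4.0 tcp [ 0.4691 -0.3272  0.0187] box [-0.1639 -0.125 ] F [0.2 1.7 0.5] turn [-0.001 -0.002 -0.   ]
[-0.164 -0.11   0.018] -> [0.    0.03  0.001]
[-0.164 -0.11   0.1  ] -> [ 0.001  0.03  -0.163]
```

View pics/c5.png

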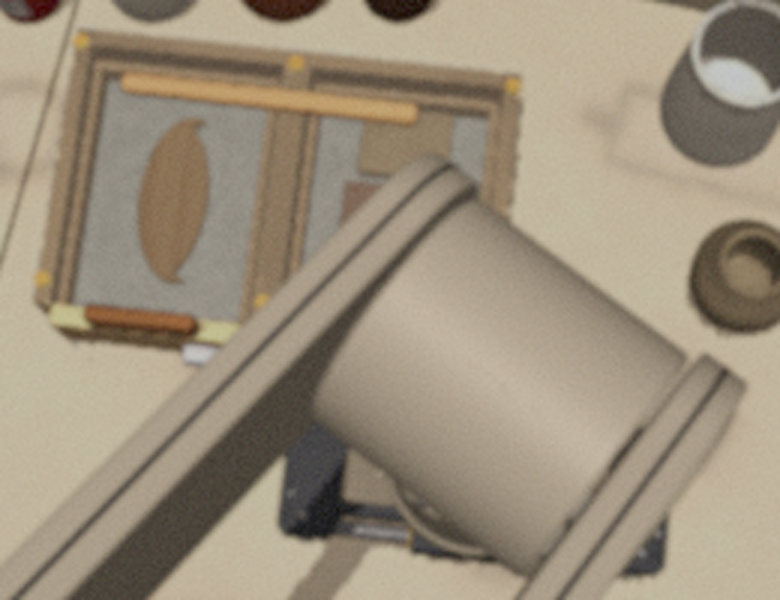

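The arm hides the jar in the top view. I'll back off, rise, and look from the other pose.

jog_arm(
  motion=[0,0,0.02,0,0,0,0,0,0,0.04,0,0,0,0,0,0,0.05,-0.08,0,0,0,0,0,0.05,-0.16,0,0,0,0,0,0.05,-0.24,0,0,0,0,0,0.05,-0.24,0,0,0],
)

```text
t: 4.65
tool_pos: [0.4766, -0.3045, 0.146]
orientation: [0.218, 3.128, -0.012]
force: [0.4, -0.1, 0.6]
opening: 0.0003
```

```bash
python3 -c "
from h import *
go((-.110,-.030,.13),(-.110,-.030,.054),(-.110,.015,.054))
snap('scene','s4')
crop('s4',140,150,440,360,2.6,'c6')"
```

```text
t 4.65 tcp [ 0.4766 -0.3045  0.146 ] box [-0.1597 -0.1014] F [ 0.4 -0.1  0.6] turn [-0.005  0.004  0.   ]
[-0.11 -0.03  0.13] -> [-0.099  0.143  0.032]
[-0.11  -0.03   0.054] -> [-0.098  0.144  0.184]
[-0.11   0.015  0.054] -> [-0.098  0.234  0.183]
```

View pics/c6.png

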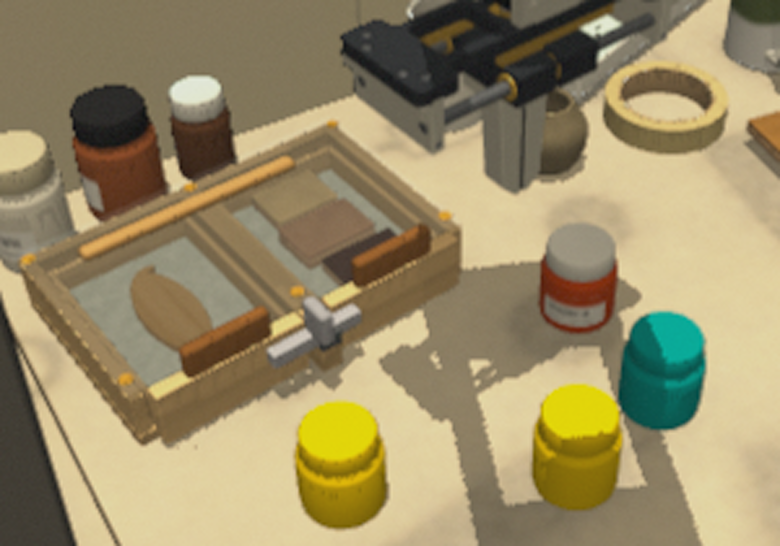

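```bash
python3 -c "
from h import *
d=np.load('box.npz');Rm,t=d['R'],d['t']
for u,v,z in((580,246,.061),(547,290,.02),(616,290,.02),(578,320,0)):
  w=pix('s4',140+u/2.6,150+v/2.6,z);print(w,Rm.T@(w[:2]-t))
for u,v,z in((308,300,.07),(333,338,.044)):
  w=pix('s4',140+u/2.6,150+v/2.6,z);print(w,Rm.T@(w[:2]-t))
"
```

```text
[ 0.46618707 -0.36810157  0.061     ] [-0.1611406  -0.16586056]
[ 0.48129384 -0.35429502  0.02      ] [-0.14809984 -0.15008799]
[ 0.44616382 -0.38702212  0.02      ] [-0.17833917 -0.18738094]
[ 0.45869861 -0.36247911  0.        ] [-0.16933796 -0.16133371]
[ 0.55354182 -0.20219614  0.07      ] [-0.09769752  0.01057765]
[ 0.53728572 -0.20630648  0.044     ] [-0.11322437  0.00424736]
```

The jar now stands at box y = -0.166 (needs below -0.143) and is upright. The tab is at about y = +0.008. Next I position to its right side.

jog_arm(
  motion=[0,-0.098,0.144,0.032,0,0,0,0,-0.098,0.144,0.032,0,0,0,0,-0.098,0.144,0.032,0,0,0,0,-0.098,0.144,0.09,0,0,0,0,-0.098,0.144,0.14,0,0,0,0,-0.098,0.144,0.182,0,0,0,0,-0.098,0.144,0.182,0,0,0],
)

```text
t: 5.4
tool_pos: [0.5302, -0.2373, 0.0463]
orientation: [-0.217, -3.128, 0.003]
force: [-0.5, 0.4, -0.1]
opening: 0.0002
```

```bash
python3 -c "
from h import *
go((-.110,-.030,.054),(-.110,.008,.054),(-.110,.014,.054))
snap('scene','s5')
crop('s5',140,150,440,360,2.6,'c7')"
```

```text
t 5.4 tcp [ 0.5302 -0.2373  0.0463] box [-0.1159 -0.0274] F [-0.5  0.4 -0.1] turn [-0.001 -0.003  0.   ]
[-0.11  -0.03   0.054] -> [-0.012 -0.005 -0.015]
[-0.11   0.008  0.054] -> [-0.012  0.071 -0.016]
[-0.11   0.014  0.054] -> [-0.012  0.083 -0.016]
```

View pics/c7.png

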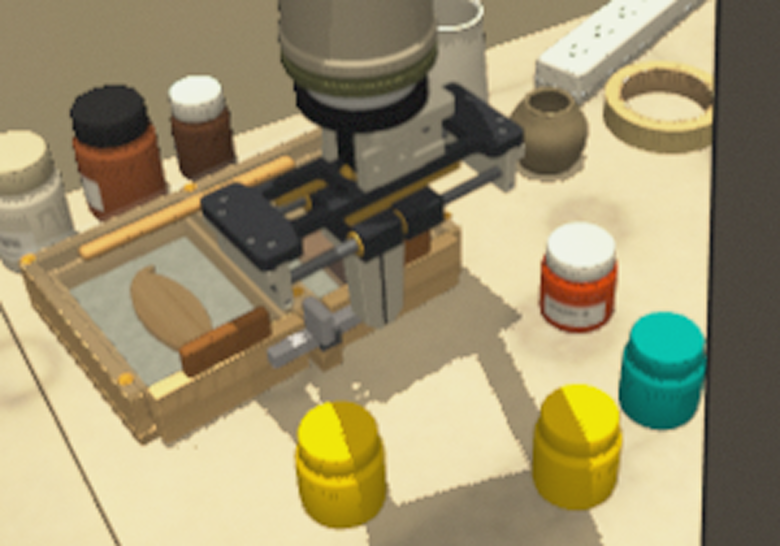

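The fingers (crop 375,300) are right of the tab (crop 320,320) and a bit low, so I raise 7 mm and then push left.

jog_arm(
  motion=[0,-0.012,0,-0.015,0,0,0,0,-0.012,0.012,-0.015,0,0,0,0,-0.012,0.024,-0.015,0,0,0,0,-0.012,0.036,-0.015,0,0,0,0,-0.012,0.048,-0.015,0,0,0,0,-0.012,0.06,-0.015,0,0,0,0,-0.012,0.068,-0.015,0,0,0,0,-0.012,0.074,-0.015,0,0,0],
)

```text
t: 6.25
tool_pos: [0.5428, -0.2018, 0.0561]
orientation: [-0.217, -3.131, 0.005]
force: [0.1, -1.9, 1.3]
opening: 0.0005
```

```bash
python3 -c "
from h import *
go((-.110,.014,.054))
snap('scene','s6')
crop('s6',140,150,440,360,2.6,'c8')"
```

```text
t 6.25 tcp [ 0.5428 -0.2018  0.0561] box [-0.1084  0.0094] F [ 0.1 -1.9  1.3] turn [-0.002 -0.002  0.001]
[-0.11   0.014  0.054] -> [0.003 0.009 0.004]
```

View pics/c8.png

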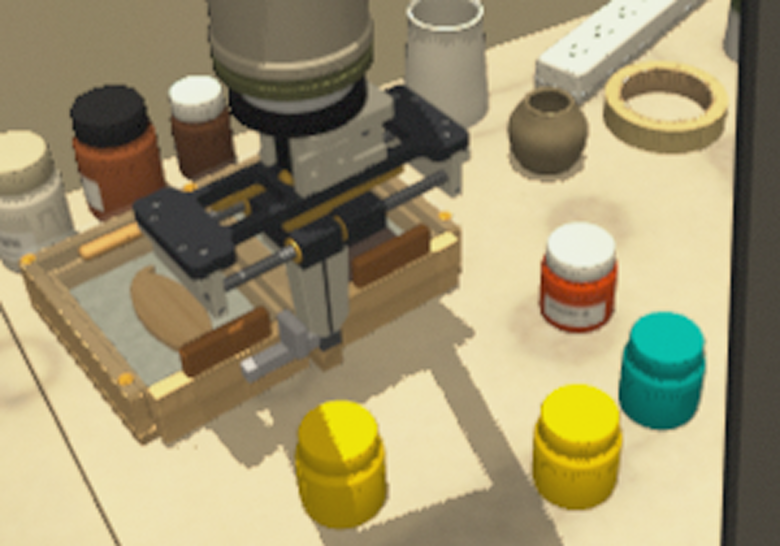

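The bar has moved left (its end is at crop 245,365). Easing on in 1.5 mm rows until the stop.

jog_arm(
  motion=[0,0.001,0.003,0.002,0,0,0,0,0.001,0.006,0.002,0,0,0,0,0.001,0.009,0.002,0,0,0],
)

```text
t: 6.6
tool_pos: [0.5427, -0.197, 0.0548]
orientation: [-0.217, -3.131, 0.004]
force: [-0.3, -4.1, 0.0]
opening: 0.0005
```

jog_arm(
  motion=[0,0,0.004,0,0,0,0,0,0,0.006,0,0,0,0],
)

```text
t: 6.8
tool_pos: [0.5428, -0.1966, 0.0549]
orientation: [-0.218, -3.131, 0.011]
force: [-1.9, -15.3, -3.2]
opening: 0.0005
```

Force rose to 15 N, so the bar is at its stop. Backing off and rising.

jog_arm(
  motion=[0,0,-0.02,0,0,0,0,0,0,-0.03,-0.06,0,0,0,0,0,-0.03,-0.14,0,0,0,0,0,-0.03,-0.16,0,0,0,0,0,-0.03,-0.16,0,0,0],
)

```text
t: 7.3
tool_pos: [0.5426, -0.2118, 0.1377]
orientation: [0.219, 3.133, -0.013]
force: [-0.1, 0.0, -0.5]
opening: 0.0008
```

```bash
python3 -c "
from h import *
go((-.064,-.064,.12))
d=np.load('box.npz');print(d['t'])
snap('scene','s7')
crop('s7',140,150,440,360,2.6,'c9')"
```

```text
t 7.3 tcp [ 0.5426 -0.2118  0.1377] box [-0.1072 -0.0004] F [-0.1  0.  -0.5] turn [-0.005  0.001  0.   ]
[-0.064 -0.064  0.12 ] -> [-0.086 -0.127  0.037]
[ 0.64882025 -0.22625258]
```

View pics/c9.png

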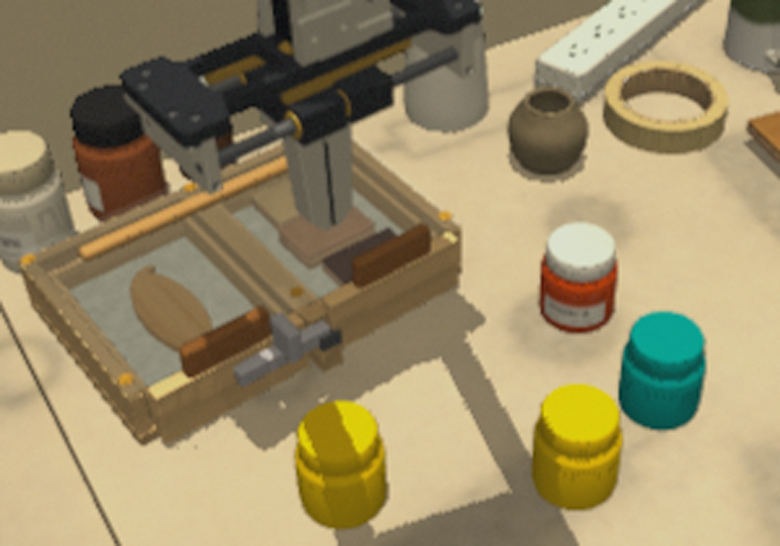

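The latch tab is now over to the left (crop 285,335), and the bar's right end is clear of the right tray's path. Moving above the spot behind the right lip.

jog_arm(
  motion=[0,-0.086,-0.127,0.03,0,0,0,0,-0.086,-0.127,0.03,0,0,0,0,-0.086,-0.127,0.03,0,0,0,0,-0.086,-0.127,0.06,0,0,0,0,-0.086,-0.127,0.06,0,0,0],
)

```text
t: 7.85
tool_pos: [0.5728, -0.2782, 0.1015]
orientation: [-0.218, -3.127, 0.007]
force: [-0.2, 0.9, 0.1]
opening: 0.0009
```

```bash
python3 -c "
from h import *
go((-.064,-.064,.057),(-.0745,-.064,.057),(-.18,-.064,.057))
snap('scene','s8')
crop('s8',140,150,440,360,2.6,'c10')"
```

```text
t 7.85 tcp [ 0.5728 -0.2782  0.1015] box [-0.0681 -0.062 ] F [-0.2  0.9  0.1] turn [-0.003 -0.004  0.   ]
[-0.064 -0.064  0.057] -> [-0.009 -0.003  0.089]
[-0.0745 -0.064   0.057 ] -> [ 0.012 -0.003  0.089]
[-0.18  -0.064  0.057] -> [ 0.223 -0.003  0.091]
```

View pics/c10.png

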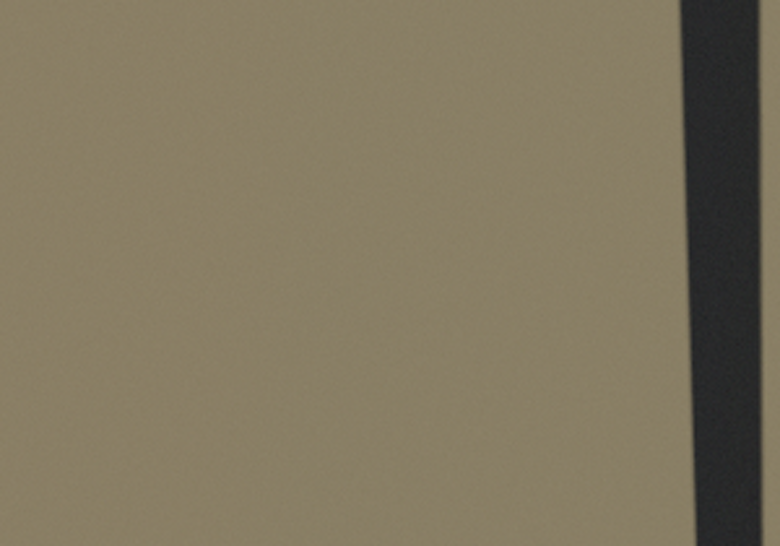

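The arm fills this view. I descend gently, watching the force instead.

jog_arm(
  motion=[0,-0.009,-0.003,0.02,0,0,0,0,-0.009,-0.003,0.045,0,0,0,0,-0.009,-0.003,0.065,0,0,0,0,-0.009,-0.003,0.08,0,0,0,0,-0.009,-0.003,0.084,0,0,0],
)

```text
t: 8.4
tool_pos: [0.5764, -0.28, 0.0591]
orientation: [-0.217, -3.126, 0.006]
force: [-0.7, -1.1, -0.3]
opening: 0.0006
```

```bash
python3 -c "
from h import *
go((-.0745,-.064,.057),(-.18,-.064,.057))
snap('top','t9')
crop('t9',180,125,440,325,3,'c11')"
```

```text
t 8.4 tcp [ 0.5764 -0.28    0.0591] box [-0.0643 -0.0633] F [-0.7 -1.1 -0.3] turn [-0.003 -0.005  0.001]
[-0.0745 -0.064   0.057 ] -> [ 0.02  -0.001  0.004]
[-0.18  -0.064  0.057] -> [ 0.231 -0.001  0.006]
```

View pics/c11.png

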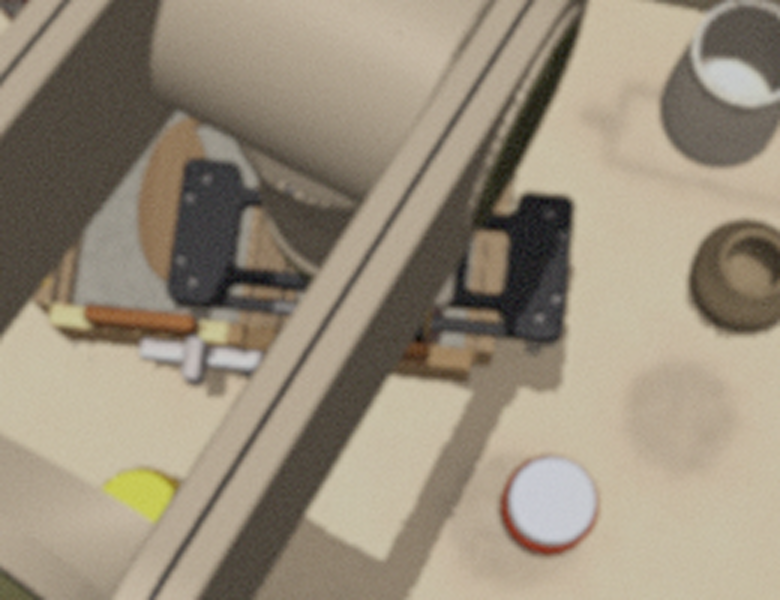

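```bash
python3 -c "
from h import *
d=np.load('box.npz');Rm,t=d['R'],d['t']
for u,v,z in((193,358,.07),(140,348,.044),(550,503,.061)):
  w=pix('t9',180+u/3,125+v/3,z);print(Rm.T@(w[:2]-t))
"
```

```text
[-0.10617111  0.03259974]
[-0.09899741  0.06705239]
[-0.16246328 -0.16653034]
```

The top view gives the latch at +0.033 and the jar at y = -0.1665, both beyond what is needed. Pulling slowly.

jog_arm(
  motion=[0,0.01,-0.001,0.004,0,0,0,0,0.02,-0.001,0.004,0,0,0,0,0.028,-0.001,0.004,0,0,0,0,0.034,-0.001,0.004,0,0,0,0,0.04,-0.001,0.004,0,0,0],
)

```text
t: 8.95
tool_pos: [0.5566, -0.2781, 0.0581]
orientation: [-0.217, -3.127, 0.007]
force: [1.4, -1.0, -0.9]
opening: 0.0004
```

jog_arm(
  motion=[0,0.01,0,0,0,0,0,0,0.02,0,0,0,0,0,0,0.03,0,0,0,0,0,0,0.04,0,0,0,0,0],
)

```text
t: 9.35
tool_pos: [0.5365, -0.2752, 0.0584]
orientation: [-0.217, -3.127, 0.007]
force: [0.1, 0.1, 0.5]
opening: 0.0006
```

```bash
python3 -c "
from h import *
go((-.17,-.064,.058),(-.178,-.064,.058))
snap('top','t10')
crop('t10',180,125,440,325,3,'c12')"
```

```text
t 9.35 tcp [ 0.5365 -0.2752  0.0584] box [-0.1044 -0.0641] F [0.1 0.1 0.5] turn [-0.003 -0.004  0.   ]
[-0.17  -0.064  0.058] -> [0.131 0.    0.002]
[-0.178 -0.064  0.058] -> [0.147 0.    0.002]
```

View pics/c12.png

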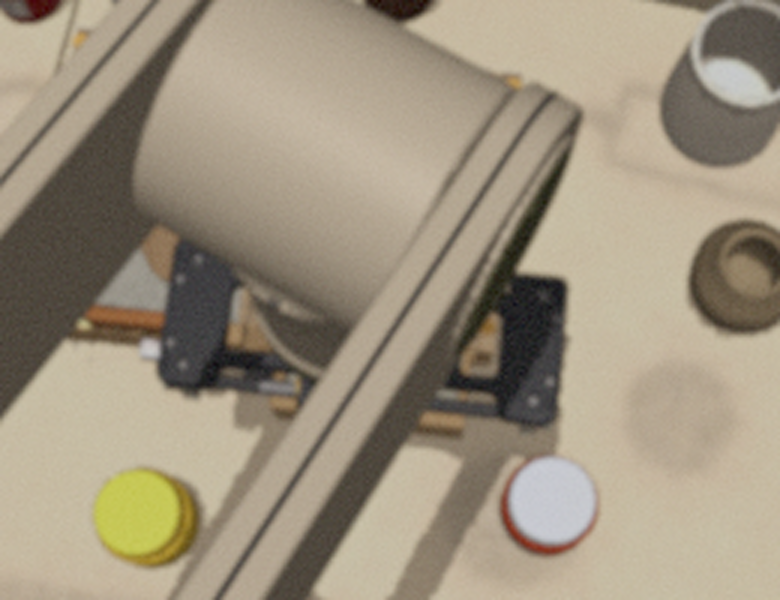

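The tray front is coming out (board at crop 440,425), well left of the jar (550,505). Continuing.

jog_arm(
  motion=[0,0.016,0,0,0,0,0,0,0.032,0,0,0,0,0,0,0.048,0,0,0,0,0,0,0.064,0,0,0,0,0,0,0.08,0,0,0,0,0,0,0.096,0,0,0,0,0,0,0.112,0,0,0,0,0,0,0.124,0,0,0,0,0],
)

```text
t: 10.2
tool_pos: [0.4735, -0.2665, 0.0586]
orientation: [-0.217, -3.126, 0.007]
force: [1.0, 0.3, -1.2]
opening: 0.0007
```

jog_arm(
  motion=[0,0.006,0,0,0,0,0,0,0.012,0,0,0,0,0,0,0.016,0,0,0,0,0,0,0.019,0,0,0,0,0],
)

```text
t: 10.6
tool_pos: [0.4702, -0.2661, 0.0592]
orientation: [0.218, 3.128, -0.01]
force: [37.8, -5.0, -26.4]
opening: 0.0002
```

```bash
python3 -c "
from h import *
go((-.178,-.064,.058))"
```

```text
t 10.6 tcp [ 0.4702 -0.2661  0.0592] box [-0.1714 -0.0643] F [ 37.8  -5.  -26.4] turn [-0.004  0.004  0.   ]
[-0.178 -0.064  0.058] -> [0.013 0.001 0.002]
```

The force jumped to 38 N, which looks like the stop. Releasing and rising to verify.

jog_arm(
  motion=[0,-0.01,0,0,0,0,0,0,-0.018,0,0,0,0,0,0,-0.018,0,-0.06,0,0,0,0,-0.018,0,-0.14,0,0,0,0,-0.018,0,-0.24,0,0,0,0,-0.018,0,-0.3,0,0,0],
)

```text
t: 11.2
tool_pos: [0.4787, -0.267, 0.2133]
orientation: [0.218, 3.126, -0.013]
force: [0.0, -0.6, 0.1]
opening: 0.0005
```

```bash
python3 -c "
from h import *
go((-.3,.1,.25))
snap('scene','s11')
crop('s11',140,150,440,360,2.6,'c13')"
```

```text
t 11.2 tcp [ 0.4787 -0.267   0.2133] box [-0.1628 -0.064 ] F [ 0.  -0.6  0.1] turn [-0.005  0.005  0.   ]
[-0.3   0.1   0.25] -> [ 0.274  0.327 -0.078]
```

View pics/c13.png

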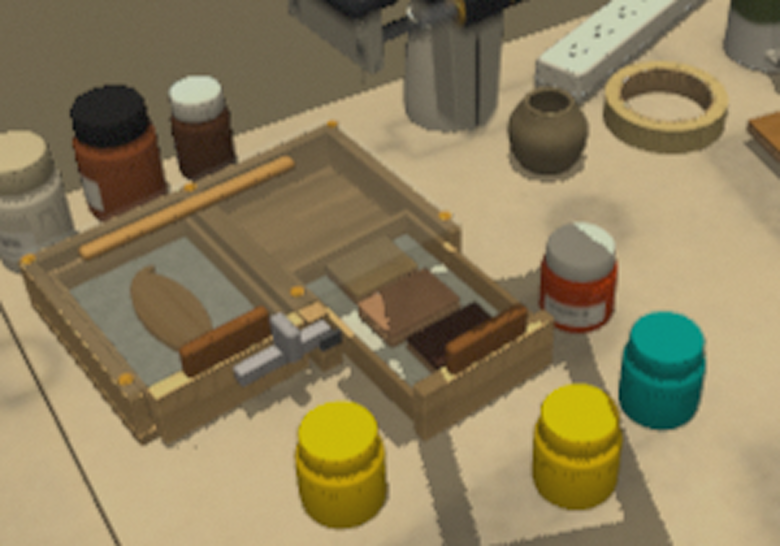

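```bash
python3 -c "
from h import *
d=np.load('box.npz');Rm,t=d['R'],d['t']
for n,u,v,z in(('front L',417,388,.048),('front R',551,322,.048),('lip front-left-top',447,350,.071),('lip fr-right-top',527,312,.071),('tab',285,322,.07),('jar',580,246,.061)):
  w=pix('s11',140+u/2.6,150+v/2.6,z);print(n,Rm.T@(w[:2]-t))
crop('s7',140,150,440,360,2.6,'c9')
for n,u,v,z in(('shut front R',460,239,.048),('shut lip fr-right-top',431,233,.071)):
  w=pix('s7',140+u/2.6,150+v/2.6,z);print(n,Rm.T@(w[:2]-t))
crop('s11',280,220,380,320,7,'c14');crop('s7',240,210,340,310,7,'c15')
"
```

```text
front L [-0.1841841  -0.00937921]
front R [-0.19336322 -0.11125826]
lip front-left-top [-0.18805173 -0.02997723]
lip fr-right-top [-0.19386571 -0.08922066]
tab [-0.10514908  0.03264012]
jar [-0.1611406  -0.16586056]
shut front R [-0.09295254 -0.11685736]
shut lip fr-right-top [-0.09648134 -0.08905821]
```

View pics/c14.png

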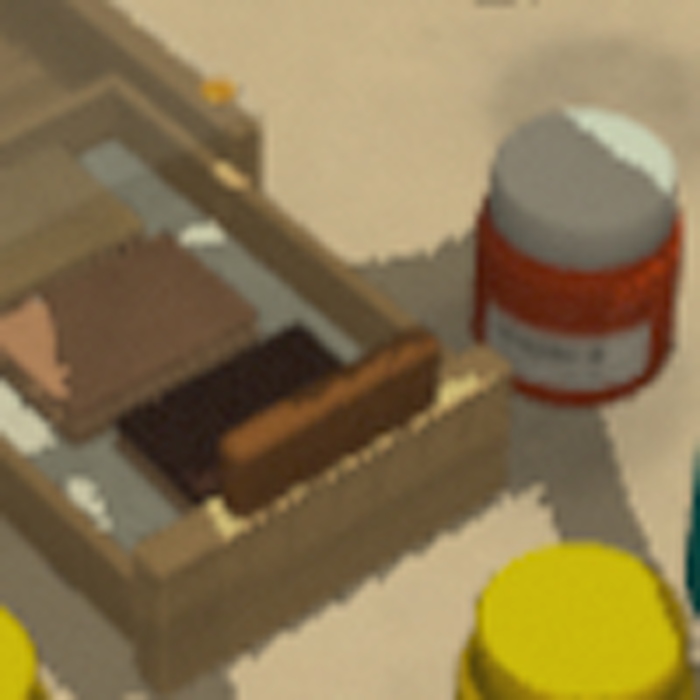

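View pics/c15.png

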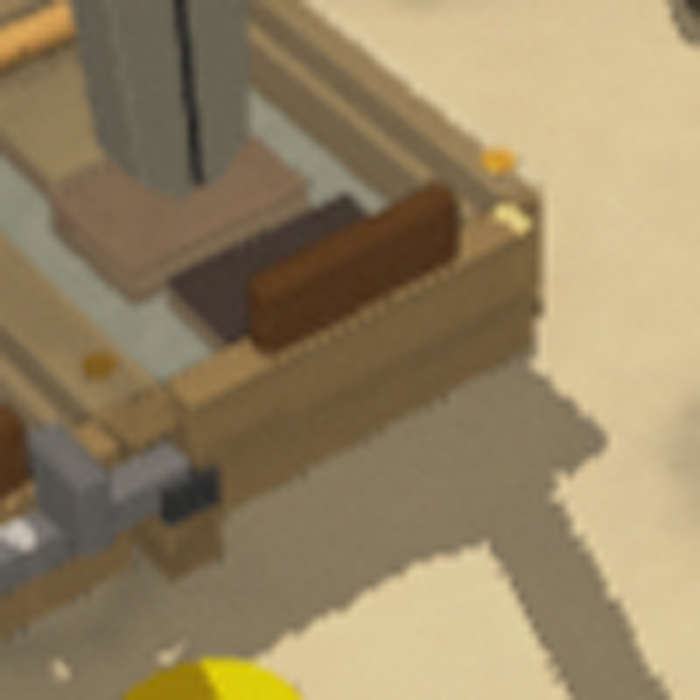

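```bash
python3 -c "
from h import *
d=np.load('box.npz');Rm,t=d['R'],d['t']
B=lambda f,x,y,u,v,z:Rm.T@(pix(f,x+u/7,y+v/7,z)[:2]-t)
for n,a,b,z in(('lipR',(460,205),(440,350),.069),('lipL',(255,285),(225,440),.069),('brdR',(540,225),(508,372),.048),('lip bottomL',(262,350),(228,512),.049),('boardL',(180,385),(140,550),.048)):
  p=B('s7',240,210,*a,z);q=B('s11',280,220,*b,z);print(n,p,q,p-q)
"
```

```text
lipR [-0.0938758  -0.09092398] [-0.19254076 -0.09082752] [ 9.86649572e-02 -9.64676064e-05]
lipL [-0.08596047 -0.03381095] [-0.18374269 -0.03382579] [9.77822215e-02 1.48329423e-05]
brdR [-0.09367212 -0.11678619] [-0.19280712 -0.11322611] [ 0.099135   -0.00356008]
lip bottomL [-0.08782329 -0.03322568] [-0.18685029 -0.03202434] [ 0.099027   -0.00120133]
boardL [-0.08448526 -0.01097004] [-0.18268331 -0.00975781] [ 0.09819804 -0.00121223]
```

Five points give a travel of about 98–99 mm, which agrees with the stop force. Handing in.

```bash
python3 -c "
from h import *
s=read_state();print(s['force'],s['dq'].round(3));print(close_job())"
```

```text
[ 1.75894875 -0.66239558  3.97197449] [-0.001  0.013  0.028 -0.001 -0.11   0.001]
the job is handed in; nothing more can be done
None
```

The tile tray, which is the right one, is drawn out to its stop. I handed the job in at about 11 s of the 45 s allowed; no verdict was reported.

I slid the red, white-capped jar to the right along the bench, upright, then pushed the latch bar left by its tab to its stop. After that I hooked the closed fingertips behind the right tray's lip and drew it out.

What the last checks showed:

| Check | Measured | Needed |
|---|---|---|
| Tile tray travel | 98–99 mm at five image points | over 93 mm |
| Latch bar | about +33 mm (its stop is +32 mm) | over +26 mm |
| Jar, y in the box's frame | -0.166 m, standing upright | below -0.143 m |

- **Other things:** the left tray looked shut, the tiles lay in their tray, and the pot and stick looked unmoved. I judged these by eye and did not measure them.
- **Stop force:** at the tray's stop the wrist read 38 N horizontally and about 26 N vertically for a moment. That is about 46 N together, more than I meant to apply, but it came through the fingertips. At handing in the fingers were clear of everything at z = 0.21 m.
- **Small disagreement:** the stop came about 5 mm earlier by TCP position than I had worked out. The pictures agree with the full travel.

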